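# Lock up the push-button key box

### The job

Lock up the black key box: first push its small swing door fully shut, then key in the code on its top by gently pressing down the long bar button, next the large round button and last the small round button, each until it stays down. Push only lightly with the fingertips, never press the hollow square button, pick nothing up, and leave the torch, the bulb case and the screwdriver where they stand.

Things in the scene. Friction and masses are not known exactly. Their poses are not given: they have to be found in the camera images.
- keybox: Black plastic key box screwed down upright on the shelf: 120 deep (own x), 130 wide (own y), 120 high. Origin: centre of its underside, z up. Its open front with the door is the own -x side, towards the robot; four button keys are on its flat top, 120 mm up.
- door (a joint): Angle of the swing door, rad: 0 shut against the front, positive open (swung out towards own -x). Starts 0.35 to 0.7 open and stays where it is left (light friction, about 1 N at the free edge). Shut means below 0.06; at 0 it meets a stop; the hinge sits in rubber, so a push on the shut door gives about 1 mm per 2 N at mid-door and springs back. Its upright hinge is at own x = -60 mm, y = +62 mm of the key box.
- door_face (a point): Point on the outer face of the door (black plate 122 wide, 5 thick, spanning 7 to 113 mm above the shelf): at the plate's top edge, 70 mm from the hinge line. Moves with the door; own -x is the outward normal. A grey finger lip 4 mm thick stands on the outer face at the free edge, 117 mm from the hinge.
- bar_key: Key on top of the key box: 44 x 44 x 3 mm black bezel plate with one bare-metal cap, a single long bar 36 mm x 13 mm. Origin: centre of the bezel's underside, which lies on the key box's top. The cap is centred on it and its flat top stands 17 mm above the origin when up, 9 mm when fully down. Which of the four places (2 x 2 grid, about 54 x 58 mm apart) it has varies.
- disc_key: Key on top of the key box: 44 x 44 x 3 mm black bezel plate with one bare-metal cap, a large round disc 34 mm across. Origin: centre of the bezel's underside, which lies on the key box's top. The cap is centred on it and its flat top stands 17 mm above the origin when up, 9 mm when fully down. Which of the four places (2 x 2 grid, about 54 x 58 mm apart) it has varies.
- stub_key: Key on top of the key box: 44 x 44 x 3 mm black bezel plate with one bare-metal cap, a small round stub 14 mm across. Origin: centre of the bezel's underside, which lies on the key box's top. The cap is centred on it and its flat top stands 17 mm above the origin when up, 9 mm when fully down. Which of the four places (2 x 2 grid, about 54 x 58 mm apart) it has varies.
- frame_key: Key on top of the key box: 44 x 44 x 3 mm black bezel plate with one bare-metal cap, a hollow square frame 34 x 34 mm of 7 mm wide bars with an open dark middle; not to be pressed. Origin: centre of the bezel's underside, which lies on the key box's top. The cap is centred on it and its flat top stands 17 mm above the origin when up, 9 mm when fully down. Which of the four places (2 x 2 grid, about 54 x 58 mm apart) it has varies.
- bar (a joint): How far the bar cap is pressed, m: 0 up (as it starts), 0.008 fully down; counts as down past 0.004. Slides on friction of about 2.5 N, no spring: it stays where it is pushed and does not come up again; at 0.008 it meets a stop. The whole button sits on rubber that gives about 1 mm per 3 N under the finger and springs back, not counted in this value.
- disc (a joint): How far the disc cap is pressed, m: 0 up (as it starts), 0.008 fully down; counts as down past 0.004. Slides on friction of about 2.5 N, no spring: it stays where it is pushed and does not come up again; at 0.008 it meets a stop. The whole button sits on rubber that gives about 1 mm per 3 N under the finger and springs back, not counted in this value.
- stub (a joint): How far the stub cap is pressed, m: 0 up (as it starts), 0.008 fully down; counts as down past 0.004. Slides on friction of about 2.5 N, no spring: it stays where it is pushed and does not come up again; at 0.008 it meets a stop. The whole button sits on rubber that gives about 1 mm per 3 N under the finger and springs back, not counted in this value.
- frame (a joint): How far the frame cap is pressed, m: 0 up (as it starts), 0.008 fully down; counts as down past 0.004. Slides on friction of about 2.5 N, no spring: it stays where it is pushed and does not come up again; at 0.008 it meets a stop. The whole button sits on rubber that gives about 1 mm per 3 N under the finger and springs back, not counted in this value.
- torch_mid (a point): Steel torch standing on its lens end, 42 mm across, 128 mm tall, loose; point at its centre, 64 mm up. Leave alone.
- bulbcase_mid (a point): Glass bulb in a clear square case 66 x 66 x 100 mm tall, loose; point at its centre. Leave alone.
- driver_mid (a point): Tester screwdriver lying flat, 162 mm long and 18 mm thick: dark silicone handle to its own -x (to -73 mm), steel blade to +x (to 89 mm); point on its axis, 9 mm up. Loose. Leave alone.
Things that resemble listed ones, but are neither listed nor needed, are in the scene too. Of the things like the keybox, leave any that is blue, purple or white; of the rest the smaller one is meant.

How it is judged (in metres and radians):
On the way, in this order (a step that is already met when the one before it is completed fails the run):
1. the door is shut while the bar and both round buttons are still up (value of joint door below 0.06 rad and value of joint each of bar, disc, stub below 0.002 m), for 0.2 s.
2. the bar is down, the two round buttons still up, door shut (value of joint door below 0.06 rad and value of joint bar above 0.004 m and value of joint each of disc, stub below 0.002 m), for 0.1 s.
3. bar and large round button are down, the small one still up, door shut (value of joint door below 0.06 rad and value of joint each of bar, disc above 0.004 m and value of joint stub below 0.002 m), for 0.1 s.
4. bar, large and small round buttons are down, door shut (value of joint door below 0.06 rad and value of joint each of bar, disc, stub above 0.004 m), for 0.1 s.
At the end, for the whole second after the job is handed in: The door is shut (below 0.06 rad), the bar, the large round and the small round button are down (past 4 mm of 8), the hollow square is up (below 2 mm) (all of step 4 and value of joint frame below 0.002 m); the robot touches nothing.
It fails at once if the hollow square button is pressed (2 mm or more) (value of joint frame above 0.002 m).
It fails at once if the key box, its door or a button is pushed with more than 20 N (contact force between anything else and keybox above 20 N or contact force between anything else and bar_key above 20 N or contact force between anything else and disc_key above 20 N or contact force between anything else and stub_key above 20 N or contact force between anything else and frame_key above 20 N).
It fails at once if the torch is moved, carried or lifted by more than 20 mm (distance of torch_mid from where it was at the start of the episode above 0.02 m).
It fails at once if the bulb case is moved, carried or lifted by more than 20 mm (distance of bulbcase_mid from where it was at the start of the episode above 0.02 m).
It fails at once if the screwdriver is moved, carried or lifted by more than 20 mm (distance of driver_mid from where it was at the start of the episode above 0.02 m).
It also fails if it takes over 48 s, if anything falls off the work surface, if the arm or the gripper's body presses on something with over 40 N, if the wrist force passes 120 N, or if a joint passes its speed limit or range.

### The arm

A 6-joint arm with a two-finger parallel gripper is mounted at the origin on the work surface. World frame = base frame: x ahead of the robot, y to its left, z up, the work surface at z = 0. Lengths are in mm, angles in rad, forces in N, time in s.
With the tool pointing down it reaches from about 350 to 975 mm from the base axis. Payload 7.1 kg.
Tool frame: the origin (TCP) lies between the finger pads; the fingertips stand 8 mm ahead of it and the grasp point (between the pads) lies 11 mm behind it (ctrl.tips_ahead is the distance from the TCP to the fingertips, in mm); y points along the fingers, z is the direction in which the jaws open and shut, and the axes are right-handed (so a half turn about y gives the same grasp; the last joint's range is limited). The gripper opens to 88 mm and grips with 3 to 60 N. Pads are 20 mm wide; open, the fingers measure 115 mm over their backs; the gripper's body (75 mm by 178 mm) begins 61 mm behind the grasp point.
Start: joints at [-1.171, 0.423, 1.63, -0, 1.089, -0.019], TCP at [254.18, -570.962, 230.675] pointing down, gripper open.
Joint ranges: [-3, 3], [-0.9, 2.11], [0.09, 2.58], [-1.31, 4.45], [0.11, 2.69], [-2.54, 2.54]. Speed limits (rad/s): [2.39, 2.39, 3.01, 3.14, 3.14, 3.14].

### API

Orientations are given as a rotation vector (axis times angle).
In Python, from workcell import ctrl gives the robot as it stands.
- The arm moves only by the shell command python3 -m creep 'ROWS'. ROWS is JSON, a list of rows, each an object of numbers: "tx", "ty", "tz": the shift along the world's x, y, z in mm; "rx", "ry", "rz": the turn, a rotation vector about the world's x, y, z in rad; "fingers": the closure in counts, from 0 (fully open) to 255 (shut). A call has 1 to 10 rows; each row is the pose to reach, as a shift and turn from the pose commanded when the call began; what a row does not reach only later rows make up. A row lasts 1/8 s, in which the tool goes at most 62.5 mm and 10.7 degrees, less where a joint would pass 70% of its speed; a pose out of reach is approached as far as the arm can. A call with a gripper value outside its range is refused whole. The fingers move at their own pace and stop on an object; the grip force is fixed at half the most. Time passes only in rows, so rows that repeat a pose let the fingers close. It gives the time, the measured TCP pose, the force and the opening at its end, in the units of the state.
- ctrl.get_obs(): the state, without advancing time (a new reading comes with each control period).
- ctrl.get_image(name): name is "scene" or "top" or "wrist"; returns a dict with "pixels" (480x640x3 uint8, blue, green, red), "intrinsics" (3x3 intrinsics, pixels), "k1" (the pictures are not rectified: a ray, as slopes to the right and down, at radius r is drawn at 1 + k1 r^2 times it, then the intrinsics apply), "rvec" (rotation vector, rad) and "tvec" (3), from world to camera coordinates, as OpenCV has them. Camera axes: x right, y down, z forward; pixel columns grow to the right and rows downward; lengths in mm; the calibration is good to about 2 mm. A picture is of the moment at which its call begins. There is no depth.
- ctrl.close_job(): hands the job in, once; it reports no verdict.
The state is a dict: "t": time; "qpos": joint angles; "qvel": joint speeds; "joint_torque": joint torques, N m; "ee_pos": TCP position; "orientation": TCP orientation; "ft_force": force on the tool from outside, world axes, zero at the start; "moment": the same for the moment, N m; "width": finger opening in mm.
Only numpy, scipy, OpenCV 4.12 (cv2) and the standard library are available. Lean on these libraries where they do the work, as an engineer would, in place of code of your own. Each camera call takes 0.05 s, during which the arm holds its last target.

## Working session

There is one attempt and no reset: what is moved stays moved. The work goes in short steps, Python scripts to look and compute and a shell command to move; the robot and the scene stay as the last step left them, time stands still between calls to the robot, and variables do not carry over. Pictures are saved under pics/ and viewed, and the job is handed in when it is done.

```bash
ls; mkdir -p pics
python3 - <<'E'
from workcell import ctrl
import cv2
o=ctrl.get_obs(); print(o)
for n in("scene","top","wrist"):
    d=ctrl.get_image(n); cv2.imwrite(f"pics/{n}0.png",d["pixels"]); print(n,d["intrinsics"],d["k1"],d["rvec"],d["tvec"])
E
```

```text
pics
{'t': 0.0, 'qpos': array([-1.17103296e+00,  4.23814008e-01,  1.63067735e+00, -5.32872280e-06,
        1.08859271e+00, -1.90131006e-02]), 'qvel': array([-0.0012098 , -0.00091684, -0.00039549, -0.00074199, -0.00071896,
        0.00145641]), 'joint_torque': array([ 3.47889772e-04, -5.44614780e+01, -2.73669899e+01,  6.43321616e-02,
        2.28518673e-02, -1.54951963e-04]), 'ee_pos': array([ 253.95815309, -570.49217303,  229.92340942]), 'orientation': array([-0.42330061,  1.99207862, -1.98910019]), 'ft_force': array([ 0.29230935, -0.35011216,  0.89236761]), 'moment': array([-0.02877178, -0.00279817,  0.01279675]), 'width': 87.9189662221807}
scene [[532.74176415   0.         319.74712621]
 [  0.         532.74176415 245.79882058]
 [  0.           0.           1.        ]] -0.16007266251984265 [ 1.24619723  2.41741265 -0.79767045] [ 370.66781601 -324.53372288 1617.8153137 ]
top [[611.0481466    0.         313.18266873]
 [  0.         611.0481466  231.12234262]
 [  0.           0.           1.        ]] -0.09263040965957484 [ 2.14181057 -2.17285986  0.10436395] [   7.98674293  644.79375466 1116.29072736]
wrist [[417.2472586    0.         319.33765405]
 [  0.         417.2472586  238.9086217 ]
 [  0.           0.           1.        ]] -0.080589938833153 [-2.43715927  1.58272149  0.21728837] [-625.391525    -33.50745333  390.14812912]
```

View pics/scene0.png

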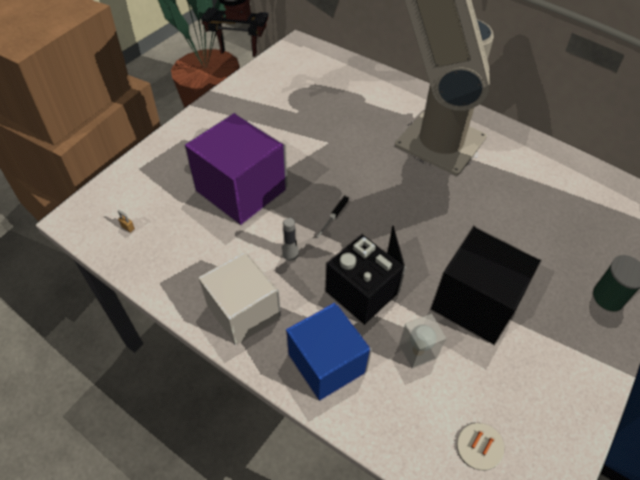

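View pics/top0.png

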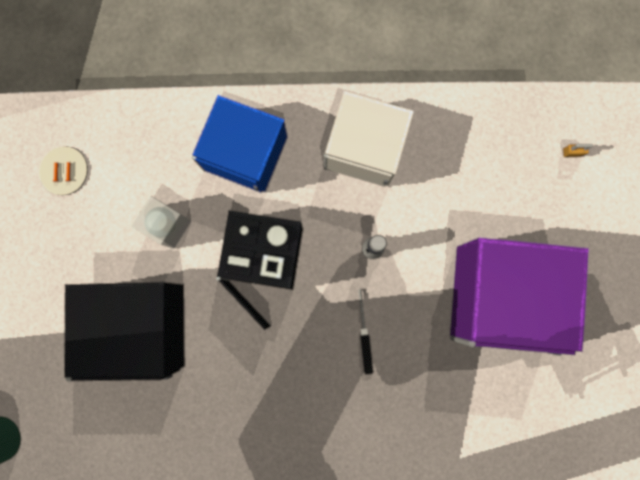

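View pics/wrist0.png

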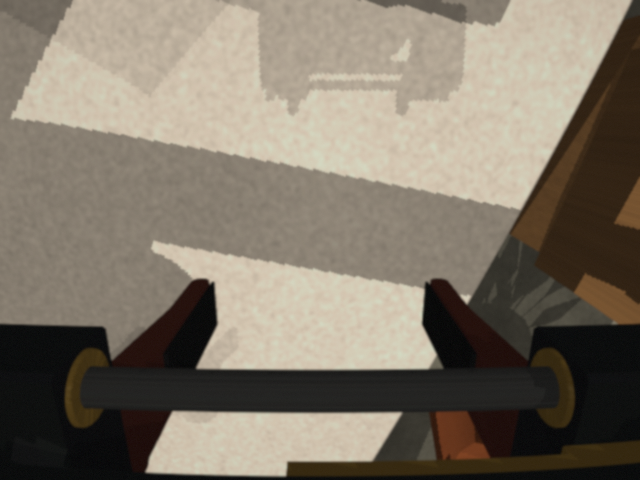

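The top view shows the candidate boxes: blue (240,143), white (370,137), purple (525,297), large black (125,330), and a smaller black one at (260,250) with four keys on top and an open door from (220,280) to (268,326). Blue, white and purple are excluded, so the smaller black one is meant. I'll confirm it in an enlarged crop and measure it.

```bash
cat > h.py <<'E'
import numpy as np, cv2
from workcell import ctrl
def cam(d):
    R=cv2.Rodrigues(np.array(d["rvec"],float))[0]; t=np.array(d["tvec"],float).ravel()
    return np.array(d["intrinsics"],float),np.array([d["k1"],0,0,0.]),R,t
def plane(d,px,z):
    K,D,R,t=cam(d); px=np.array(px,float).reshape(-1,1,2)
    n=cv2.undistortPoints(px,K,D)[:,0]
    r=np.c_[n,np.ones(len(n))]@R; c=-R.T@t
    return c+r*((z-c[2])/r[:,2])[:,None]
def ray(d,px):
    K,D,R,t=cam(d); n=cv2.undistortPoints(np.array(px,float).reshape(1,1,2),K,D)[0,0]
    return -R.T@t, np.r_[n,1]@R
def proj(d,P):
    K,D,R,t=cam(d); return cv2.projectPoints(np.array(P,float).reshape(-1,1,3),cv2.Rodrigues(R)[0],t,K,D)[0][:,0]
def tri(d1,p1,d2,p2):
    c1,r1=ray(d1,p1);c2,r2=ray(d2,p2)
    A=np.c_[r1,-r2]; s=np.linalg.lstsq(A,c2-c1,rcond=None)[0]
    a=c1+s[0]*r1;b=c2+s[1]*r2; return (a+b)/2,np.linalg.norm(a-b)
E
python3 - <<'E'
from h import *
d=ctrl.get_image("top"); s=ctrl.get_image("scene")
print(-cam(d)[2].T@cam(d)[3])
im=d["pixels"]
cv2.imwrite("pics/topcrop.png",cv2.resize(im[190:350,190:330],None,fx=3.7,fy=3.7,interpolation=cv2.INTER_CUBIC))
cv2.imwrite("pics/scenecrop.png",cv2.resize(s["pixels"][190:350,300:440],None,fx=3.7,fy=3.7,interpolation=cv2.INTER_CUBIC))
for nm,dd,(r0,r1,c0,c1) in(("top",d,(215,285,225,297)),("scene",s,(232,290,332,402))):
    g=cv2.cvtColor(dd["pixels"],cv2.COLOR_BGR2GRAY)
    m=np.zeros_like(g); m[r0:r1,c0:c1]=(g[r0:r1,c0:c1]>110)
    cs,_=cv2.findContours(m,cv2.RETR_EXTERNAL,cv2.CHAIN_APPROX_NONE)
    for c in cs:
        if cv2.contourArea(c)>8:
            M=cv2.moments(c); p=(M["m10"]/M["m00"],M["m01"]/M["m00"])
            print(nm,np.round(p,1),cv2.contourArea(c),plane(dd,[p],137).round(1),cv2.minAreaRect(c))
E
```

```text
[ 516.95681379  -17.01844533 1180.84452292]
top [238.3 260.9] 151.0 [[584.2 126.6 137. ]] ((238.270263671875, 260.8783874511719), (21.536266326904297, 8.219949722290039), 9.462322235107422)
top [271.6 266.2] 409.0 [[574.2  69.3 137. ]] ((271.5540771484375, 266.1756896972656), (21.20747184753418, 21.207469940185547), 9.462321281433105)
top [276.6 235.3] 292.5 [[627.2  60.3 137. ]] ((276.5, 235.5), (19.0, 19.0), 90.0)
top [243.5 230. ] 48.0 [[637.3 117.5 137. ]] ((243.5, 230.0), (8.0, 7.0), 90.0)
scene [367.5 275.3] 21.0 [[639.9 120.4 137. ]] ((367.5, 275.5), (5.0, 5.0), 90.0)
scene [384. 261.] 70.5 [[586.6 130.  137. ]] ((383.9588317871094, 260.9647216796875), (15.727458000183105, 5.423261642456055), 40.601295471191406)
scene [348.1 259.5] 141.0 [[629.6  63.4 137. ]] ((348.0, 259.5), (13.0, 14.0), 90.0)
scene [335.7 247.1] 97.5 [[617.1  22.1 137. ]] ((336.5, 247.0), (9.0, 16.0), 0.0)
scene [364.6 246. ] 198.5 [[576.5  73.1 137. ]] ((364.5, 246.0), (16.26345443725586, 14.849242210388184), 45.0)
scene [382.1 241.2] 87.0 [[541.8  98.1 137. ]] ((382.1320495605469, 241.96224975585938), (10.71412181854248, 15.109660148620605), 74.05460357666016)
scene [399.6 236.2] 25.5 [[505.7 123.5 137. ]] ((399.0, 237.5), (11.0, 4.0), 90.0)
```

View pics/topcrop.png

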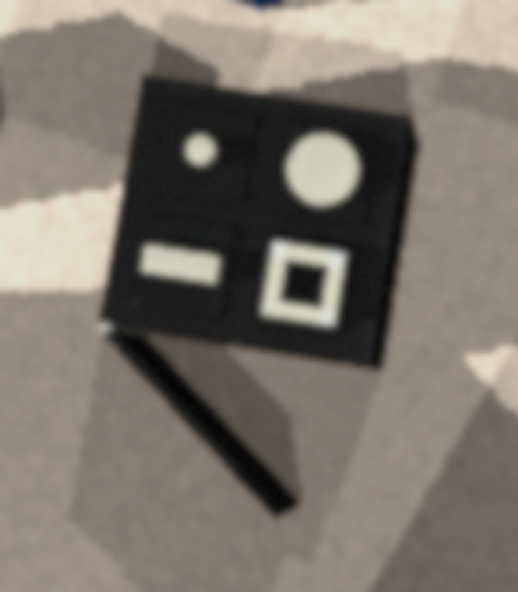

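View pics/scenecrop.png

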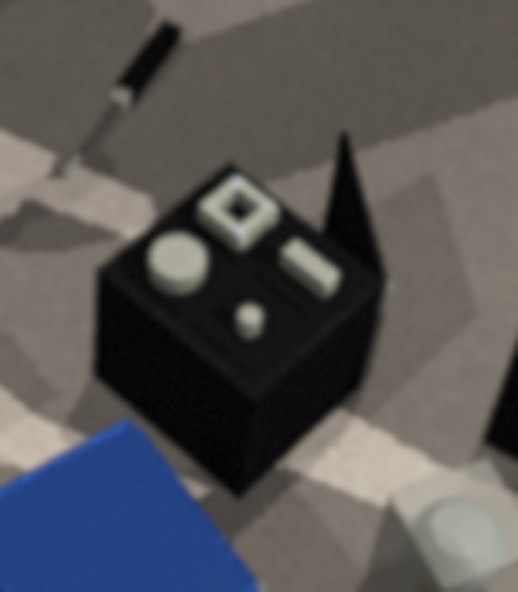

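The crop confirms it: the smaller black box has all four keys. From the top view at z=137, the bar is at (584,127), frame (574,69), disc (627,60) and stub (637,118). The 54 x 58 mm spacing matches the description. Next I'll get the door angle, tool axes and obstacles.

Run:
```python
from h import *
from scipy.spatial.transform import Rotation as Ro
d=ctrl.get_image("top"); s=ctrl.get_image("scene"); o=ctrl.get_obs()
print("t",o["t"],"tool axes cols\n",Ro.from_rotvec(o["orientation"]).as_matrix().round(3), ctrl.tips_ahead)
top={'bar':(238.3,260.9),'frame':(271.6,266.2),'disc':(276.6,235.3),'stub':(243.5,230)}
K={k:plane(d,[v],137)[0] for k,v in top.items()}
c=sum(K.values())/4
x=(K['disc']+K['stub']-K['bar']-K['frame']); yaw=np.arctan2(x[1],x[0])
y=(K['bar']+K['stub']-K['frame']-K['disc']); yaw2=np.arctan2(-y[0],y[1]); print("c",c,"yaw",yaw,yaw2)
w=(yaw+yaw2)/2; X=np.array([np.cos(w),np.sin(w)]);Y=np.array([-X[1],X[0]])
H=c[:2]-60*X+62*Y; print("hinge",H)
# box top corners check
for a,b in((-60,-65),(-60,65),(60,-65),(60,65)):
    print("corner px",proj(d,[*(c[:2]+a*X+b*Y),120]).round(1))
for th in(.35,.5,.6,.65,.7):
    f=H+122*(-Y*np.cos(th)-X*np.sin(th)); print(th,f.round(0),proj(d,[*f,113]).round(1),proj(s,[*f,113]).round(1))
print("free px on 113",plane(d,[(190+285/3.7,190+503/3.7)],113))
P,e=tri(d,(190+285/3.7,190+503/3.7),s,(300+344/3.7,190+132/3.7)); print("tri free",P,e)
print("driver",plane(d,[(364,292),(367,372)],9).round(0)); print("torch top",plane(d,[(377,243)],128).round(0))
print("purple near corners z200",plane(d,[(455,345),(478,238)],200).round(0), plane(d,[(455,340)],0).round(0))
print("bulb",plane(d,[(158,218)],100).round(0),"bigblack",plane(d,[(183,284),(183,377)],150).round(0))
```

```text
t 0.35 tool axes cols
 [[-0.914 -0.     0.407]
 [-0.407  0.    -0.914]
 [-0.    -1.    -0.   ]] 8.0
c [605.73868148  93.3948775  137.        ] yaw -0.16770192103660178 -0.17242004526288737
hinge [557.09724668 164.65504043]
corner px [[289.7 288.8]]
corner px [[216.2 277. ]]
corner px [[300.7 220.9]]
corner px [[227.9 209.6]]
0.35 [496.  59.] [[279.1 311.6]] [[376.6 227.4]]
0.5 [481.  69.] [[273.3 320.4]] [[383.6 225.3]]
0.6 [472.  77.] [[268.7 325.8]] [[388.5 224.5]]
0.65 [468.  81.] [[266.2 328.3]] [[390.9 224.2]]
0.7 [464.  86.] [[263.6 330.7]] [[393.4 224. ]]
free px on 113 [[471.88961519  79.98830692 113.        ]]
tri free [469.86389072  83.73615159 111.1831853 ] 8.116807612601798
driver [[529. -96.   9.]
 [378. -99.   9.]]
torch top [[ 612. -113.  128.]]
purple near corners z200 [[ 441. -227.  200.]
 [ 611. -270.  200.]] [[ 435. -270.    0.]]
bulb [[666. 277. 100.]] bigblack [[545. 219. 150.]
 [390. 218. 150.]]
```

The box corners project onto the seen corners (within about 2 px) and the door is about 0.62 rad open. I'll close the fingers, go high around the purple box, and turn the jaw axis along the box's x.

```bash
python3 -m creep '[{"tx":5,"ty":40,"tz":40,"fingers":255},{"tx":15,"ty":100,"tz":60,"rz":0.1,"fingers":255},{"tx":25,"ty":160,"tz":60,"rz":0.25,"fingers":255},{"tx":35,"ty":220,"tz":60,"rz":0.4,"fingers":255},{"tx":46,"ty":275,"tz":60,"rz":0.55,"fingers":255},{"tx":46,"ty":330,"tz":60,"rz":0.7,"fingers":255},{"tx":75,"ty":385,"tz":60,"rz":0.85,"fingers":255},{"tx":100,"ty":435,"tz":60,"rz":0.983,"fingers":255},{"tx":125,"ty":490,"tz":60,"rz":0.983,"fingers":255},{"tx":125,"ty":490,"tz":60,"rz":0.983,"fingers":255}]'
```

```text
schema error: expected keys tx, ty, tz, rx, ry, rz, fingers
```

```bash
python3 -m creep '[{"tx":5,"ty":40,"tz":40,"rx":0,"ry":0,"rz":0,"fingers":255},{"tx":15,"ty":100,"tz":60,"rx":0,"ry":0,"rz":0.1,"fingers":255},{"tx":25,"ty":160,"tz":60,"rx":0,"ry":0,"rz":0.25,"fingers":255},{"tx":35,"ty":220,"tz":60,"rx":0,"ry":0,"rz":0.4,"fingers":255},{"tx":46,"ty":275,"tz":60,"rx":0,"ry":0,"rz":0.55,"fingers":255},{"tx":46,"ty":330,"tz":60,"rx":0,"ry":0,"rz":0.7,"fingers":255},{"tx":75,"ty":385,"tz":60,"rx":0,"ry":0,"rz":0.85,"fingers":255},{"tx":100,"ty":435,"tz":60,"rx":0,"ry":0,"rz":0.983,"fingers":255},{"tx":125,"ty":490,"tz":60,"rx":0,"ry":0,"rz":0.983,"fingers":255},{"tx":125,"ty":490,"tz":60,"rx":0,"ry":0,"rz":0.983,"fingers":255}]'
```

```text
t: 1.6
ee_pos: [380.4, -77.6, 290.9]
orientation: [-1.127, 1.327, -1.327]
ft_force: [-0.5, -0.1, -0.1]
width: 0.2
```

```bash
python3 -m creep '[{"tx":15,"ty":50,"tz":0,"rx":0,"ry":0,"rz":0,"fingers":255},{"tx":30,"ty":100,"tz":0,"rx":0,"ry":0,"rz":0,"fingers":255},{"tx":50,"ty":150,"tz":0,"rx":0,"ry":0,"rz":0,"fingers":255},{"tx":65,"ty":200,"tz":0,"rx":0,"ry":0,"rz":0,"fingers":255},{"tx":83,"ty":220,"tz":0,"rx":0,"ry":0,"rz":0,"fingers":255},{"tx":83,"ty":220,"tz":-50,"rx":0,"ry":0,"rz":0,"fingers":255},{"tx":83,"ty":220,"tz":-90,"rx":0,"ry":0,"rz":0,"fingers":255},{"tx":83,"ty":220,"tz":-90,"rx":0,"ry":0,"rz":0,"fingers":255}]'
python3 - <<'E'
from h import *
from scipy.spatial.transform import Rotation as Ro
o=ctrl.get_obs(); print(o["qpos"],Ro.from_rotvec(o["orientation"]).as_matrix().round(3))
for n in("top","scene","wrist"):
    d=ctrl.get_image(n); im=d["pixels"]
    if n=="top":
        print(proj(d,[*(o["ee_pos"]-[0,0,8])]))
        im=cv2.resize(im[170:410,140:400],None,fx=2.4,fy=2.4,interpolation=cv2.INTER_CUBIC)
    cv2.imwrite(f"pics/{n}1.png",im)
E
```

```text
t: 2.6
ee_pos: [460.3, 137.3, 198.4]
orientation: [-1.13, 1.337, -1.333]
ft_force: [-0.1, 0.1, 0.3]
width: 0.5
[ 2.65269213e-01  2.59615250e-01  1.96545478e+00 -3.08614640e-04
  9.22900154e-01  4.35735348e-01] [[-0.169 -0.006  0.986]
 [-0.986 -0.002 -0.169]
 [ 0.003 -1.    -0.006]]
[[227.26694529 335.59743634]]
```

View pics/scene1.png

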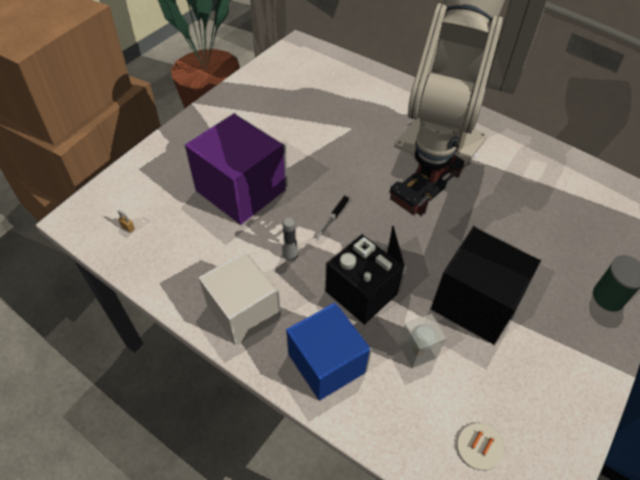

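View pics/wrist1.png

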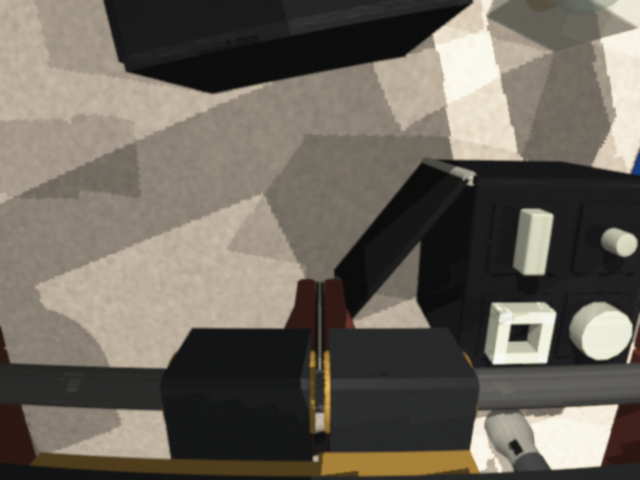

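The wrist view shows the closed fingers at (320,285), the door from its hinge (450,170) to its free edge (345,290), and the tool on the outer side of the door. I'll lower beside the door and cross-check the caps from this view.

```bash
python3 -m creep '[{"tx":0,"ty":0,"tz":-40,"rx":0,"ry":0,"rz":0,"fingers":255},{"tx":0,"ty":0,"tz":-80,"rx":0,"ry":0,"rz":0,"fingers":255},{"tx":0,"ty":0,"tz":-108,"rx":0,"ry":0,"rz":0,"fingers":255},{"tx":0,"ty":0,"tz":-108,"rx":0,"ry":0,"rz":0,"fingers":255},{"tx":5,"ty":-4,"tz":-108,"rx":0,"ry":0,"rz":0,"fingers":255},{"tx":10,"ty":-8,"tz":-108,"rx":0,"ry":0,"rz":0,"fingers":255},{"tx":10,"ty":-8,"tz":-108,"rx":0,"ry":0,"rz":0,"fingers":255}]'
python3 - <<'E'
from h import *
d=ctrl.get_image("wrist"); cv2.imwrite("pics/wrist2.png",d["pixels"])
P=[[584.2,126.6,137],[574.2,69.3,137],[627.2,60.3,137],[637.3,117.5,137]]
print(proj(d,P).round(0)); print(ctrl.get_obs()["ft_force"])
E
```

```text
t: 3.62
ee_pos: [473.5, 130.9, 93.8]
orientation: [-1.122, 1.332, -1.334]
ft_force: [0.1, 0.1, 1.3]
width: 0.7
[[668. 319.]
 [624. 465.]
 [743. 449.]
 [794. 312.]]
[-0.3874584   0.09635136  0.61277297]
```

View pics/wrist2.png

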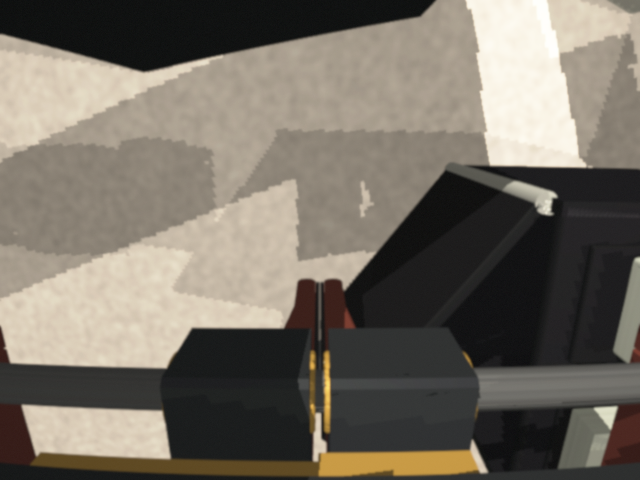

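```bash
python3 -m creep '[{"tx":4,"ty":-5,"tz":0,"rx":0,"ry":0,"rz":0,"fingers":255},{"tx":8,"ty":-10,"tz":0,"rx":0,"ry":0,"rz":0,"fingers":255},{"tx":12,"ty":-15,"tz":0,"rx":0,"ry":0,"rz":0,"fingers":255},{"tx":16,"ty":-20,"tz":0,"rx":0,"ry":0,"rz":0,"fingers":255},{"tx":20,"ty":-25,"tz":0,"rx":0,"ry":0,"rz":0,"fingers":255},{"tx":25,"ty":-30,"tz":0,"rx":0,"ry":0,"rz":0,"fingers":255},{"tx":30,"ty":-34,"tz":0,"rx":0,"ry":0,"rz":0,"fingers":255},{"tx":30,"ty":-34,"tz":0,"rx":0,"ry":0,"rz":0,"fingers":255}]'
python3 - <<'E'
from h import *
d=ctrl.get_image("wrist"); cv2.imwrite("pics/wrist3.png",d["pixels"])
s=ctrl.get_image("scene")["pixels"]; cv2.imwrite("pics/scene3.png",cv2.resize(s[150:350,300:480],None,fx=3,fy=3))
E
```

```text
t: 4.68
ee_pos: [502.6, 96.7, 92.7]
orientation: [-1.124, 1.333, -1.333]
ft_force: [-0.7, 0.1, -0.3]
width: 0.4
```

View pics/wrist3.png

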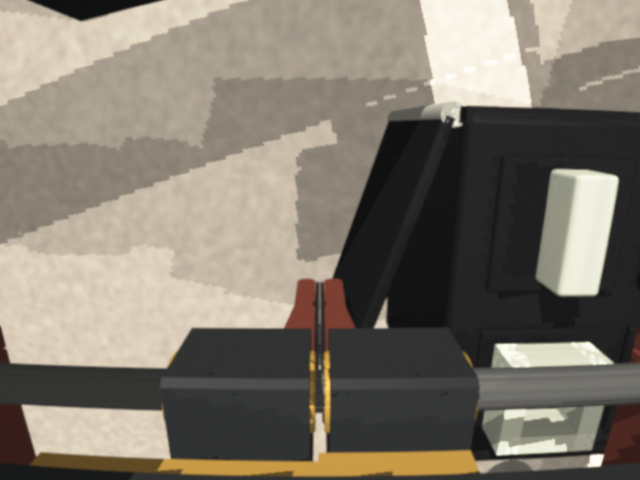

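View pics/scene3.png

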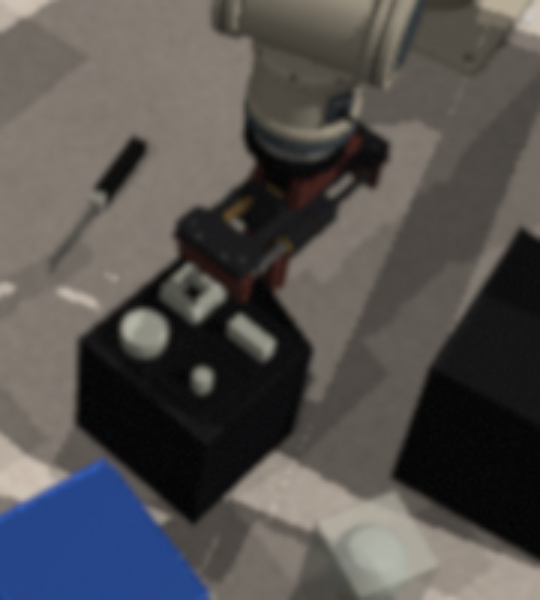

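The door is following the fingers and is at about 0.3 rad; the free edge has moved in to roughly (375,320) in the wrist view. I'll continue to shut it.

```bash
python3 -m creep '[{"tx":5,"ty":-4,"tz":0,"rx":0,"ry":0,"rz":0,"fingers":255},{"tx":10,"ty":-7,"tz":0,"rx":0,"ry":0,"rz":0,"fingers":255},{"tx":14,"ty":-9,"tz":0,"rx":0,"ry":0,"rz":0,"fingers":255},{"tx":17,"ty":-11,"tz":0,"rx":0,"ry":0,"rz":0,"fingers":255},{"tx":19,"ty":-12,"tz":0,"rx":0,"ry":0,"rz":0,"fingers":255},{"tx":19,"ty":-12,"tz":0,"rx":0,"ry":0,"rz":0,"fingers":255}]'
python3 - <<'E'
from h import *
d=ctrl.get_image("wrist"); cv2.imwrite("pics/wrist4.png",d["pixels"])
E
```

```text
t: 5.52
ee_pos: [521.3, 84.9, 92.7]
orientation: [-1.124, 1.333, -1.333]
ft_force: [-1.6, 0.2, 0.1]
width: 0.6
```

View pics/wrist4.png

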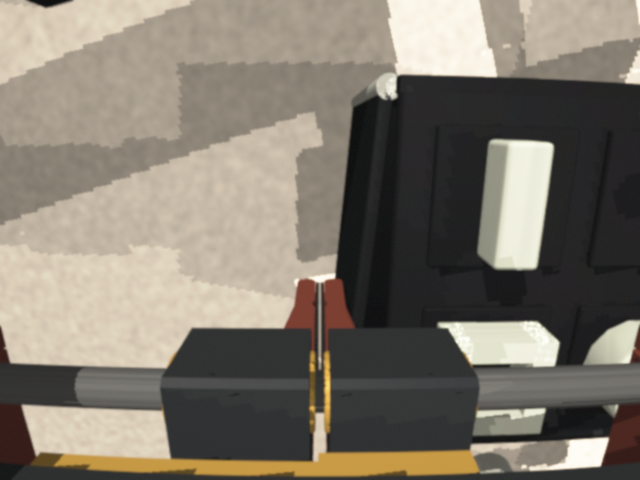

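Nearly shut: the door plate and the box front edge are still at a small angle (plate x about 375 against the box edge at about 395). I'll push in 1 mm steps and watch the force.

```bash
python3 -m creep '[{"tx":1,"ty":0,"tz":0,"rx":0,"ry":0,"rz":0,"fingers":255},{"tx":2,"ty":0,"tz":0,"rx":0,"ry":0,"rz":0,"fingers":255},{"tx":3,"ty":0,"tz":0,"rx":0,"ry":0,"rz":0,"fingers":255},{"tx":3,"ty":0,"tz":0,"rx":0,"ry":0,"rz":0,"fingers":255}]'; python3 -m creep '[{"tx":1,"ty":0,"tz":0,"rx":0,"ry":0,"rz":0,"fingers":255},{"tx":2,"ty":0,"tz":0,"rx":0,"ry":0,"rz":0,"fingers":255},{"tx":2,"ty":0,"tz":0,"rx":0,"ry":0,"rz":0,"fingers":255}]'
```

```text
t: 6.08
ee_pos: [524.2, 85.0, 92.6]
orientation: [-1.125, 1.333, -1.333]
ft_force: [-0.7, -0.7, 0.4]
width: 0.3
t: 6.45
ee_pos: [526.3, 85.0, 92.7]
orientation: [-1.124, 1.333, -1.333]
ft_force: [-0.6, 0.1, -1.0]
width: -0.0
```

```bash
python3 -m creep '[{"tx":1,"ty":0,"tz":0,"rx":0,"ry":0,"rz":0,"fingers":255},{"tx":2,"ty":0,"tz":0,"rx":0,"ry":0,"rz":0,"fingers":255},{"tx":2,"ty":0,"tz":0,"rx":0,"ry":0,"rz":0,"fingers":255}]'
python3 - <<'E'
from h import *
d=ctrl.get_image("wrist"); cv2.imwrite("pics/wrist5.png",d["pixels"])
E
```

```text
t: 6.82
ee_pos: [528.3, 85.0, 92.7]
orientation: [-1.124, 1.333, -1.333]
ft_force: [-0.8, 1.2, -0.4]
width: 0.3
```

View pics/wrist5.png

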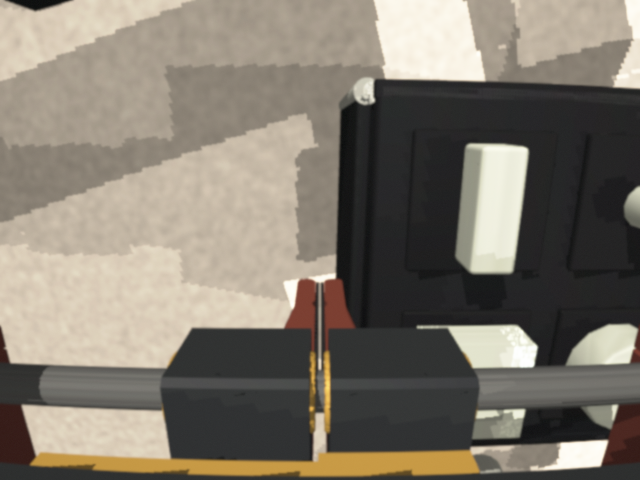

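```bash
python3 -m creep '[{"tx":1,"ty":0,"tz":0,"rx":0,"ry":0,"rz":0,"fingers":255},{"tx":1,"ty":0,"tz":0,"rx":0,"ry":0,"rz":0,"fingers":255}]'; python3 -m creep '[{"tx":1,"ty":0,"tz":0,"rx":0,"ry":0,"rz":0,"fingers":255},{"tx":1,"ty":0,"tz":0,"rx":0,"ry":0,"rz":0,"fingers":255}]';  python3 -m creep '[{"tx":1,"ty":0,"tz":0,"rx":0,"ry":0,"rz":0,"fingers":255},{"tx":1,"ty":0,"tz":0,"rx":0,"ry":0,"rz":0,"fingers":255}]'
```

```text
t: 7.12
ee_pos: [529.3, 85.0, 92.7]
orientation: [-1.124, 1.333, -1.333]
ft_force: [-0.4, 0.4, 0.8]
width: 0.5
t: 7.38
ee_pos: [530.2, 85.0, 92.7]
orientation: [-1.125, 1.333, -1.333]
ft_force: [-1.5, -0.7, 0.5]
width: 0.6
t: 7.62
ee_pos: [530.9, 85.0, 92.6]
orientation: [-1.125, 1.333, -1.332]
ft_force: [-1.5, -2.2, 0.7]
width: 0.2
```

```bash
python3 -m creep '[{"tx":1,"ty":0,"tz":0,"rx":0,"ry":0,"rz":0,"fingers":255},{"tx":1,"ty":0,"tz":0,"rx":0,"ry":0,"rz":0,"fingers":255}]'; python3 -m creep '[{"tx":1,"ty":0,"tz":0,"rx":0,"ry":0,"rz":0,"fingers":255},{"tx":1,"ty":0,"tz":0,"rx":0,"ry":0,"rz":0,"fingers":255}]'
python3 - <<'E'
from h import *
d=ctrl.get_image("wrist"); cv2.imwrite("pics/wrist6.png",d["pixels"])
E
```

```text
t: 7.88
ee_pos: [531.9, 84.9, 92.6]
orientation: [-1.125, 1.333, -1.332]
ft_force: [-3.5, -1.5, 2.7]
width: 0.2
t: 8.12
ee_pos: [532.8, 84.9, 92.6]
orientation: [-1.125, 1.333, -1.332]
ft_force: [-4.8, -1.5, 3.0]
width: 0.6
```

View pics/wrist6.png

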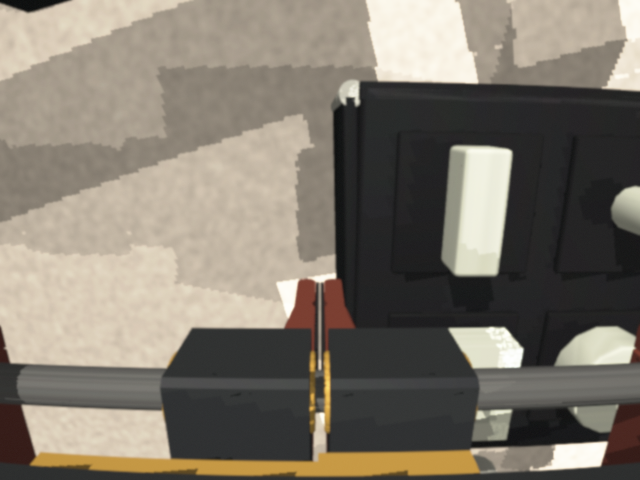

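The force is rising at about 1.3 N/mm from x≈530.5, which fits the rubber stop. The plate lies parallel along the front. I'll back straight off, go up and check.

```bash
python3 -m creep '[{"tx":1,"ty":0,"tz":0,"rx":0,"ry":0,"rz":0,"fingers":255},{"tx":1,"ty":0,"tz":0,"rx":0,"ry":0,"rz":0,"fingers":255},{"tx":-4,"ty":1,"tz":0,"rx":0,"ry":0,"rz":0,"fingers":255},{"tx":-20,"ty":3,"tz":0,"rx":0,"ry":0,"rz":0,"fingers":255},{"tx":-30,"ty":5,"tz":0,"rx":0,"ry":0,"rz":0,"fingers":255},{"tx":-30,"ty":5,"tz":50,"rx":0,"ry":0,"rz":0,"fingers":255},{"tx":-30,"ty":5,"tz":100,"rx":0,"ry":0,"rz":0,"fingers":255},{"tx":-30,"ty":5,"tz":110,"rx":0,"ry":0,"rz":0,"fingers":255},{"tx":-30,"ty":5,"tz":110,"rx":0,"ry":0,"rz":0,"fingers":255}]'
python3 - <<'E'
from h import *
d=ctrl.get_image("wrist"); cv2.imwrite("pics/wrist7.png",d["pixels"])
P=[[584.2,126.6,137],[574.2,69.3,137],[627.2,60.3,137],[637.3,117.5,137]]
print(proj(d,P).round(0)); print(ctrl.get_obs()["ft_force"])
g=cv2.cvtColor(d["pixels"],cv2.COLOR_BGR2GRAY)
E
```

```text
t: 9.3
ee_pos: [503.1, 90.2, 203.0]
orientation: [-1.123, 1.331, -1.333]
ft_force: [0.5, 0.4, -0.2]
width: 0.3
[[459. 168.]
 [450. 272.]
 [541. 271.]
 [556. 170.]]
[-0.21992545 -0.14260419 -0.13136688]
```

View pics/wrist7.png

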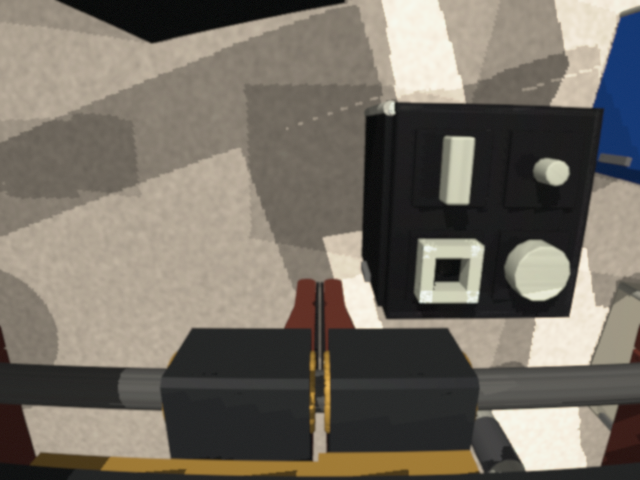

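The door is shut: it's parallel to the front edge, with only its lip showing at (365,270). The buttons project where they're seen in the wrist view. Next, above the bar.

```bash
python3 -m creep '[{"tx":40,"ty":20,"tz":0,"rx":0,"ry":0,"rz":0,"fingers":255},{"tx":81,"ty":37,"tz":0,"rx":0,"ry":0,"rz":0,"fingers":255},{"tx":81,"ty":37,"tz":0,"rx":0,"ry":0,"rz":0,"fingers":255},{"tx":81,"ty":37,"tz":-25,"rx":0,"ry":0,"rz":0,"fingers":255},{"tx":81,"ty":37,"tz":-47,"rx":0,"ry":0,"rz":0,"fingers":255},{"tx":81,"ty":37,"tz":-47,"rx":0,"ry":0,"rz":0,"fingers":255}]'
python3 - <<'E'
from h import *
d=ctrl.get_image("wrist"); cv2.imwrite("pics/wrist8.png",d["pixels"])
s=ctrl.get_image("scene")["pixels"]; cv2.imwrite("pics/scene8.png",cv2.resize(s[150:350,300:480],None,fx=3,fy=3))
E
```

```text
t: 10.1
ee_pos: [581.0, 126.3, 152.6]
orientation: [-1.131, 1.337, -1.331]
ft_force: [-0.1, 0.1, -0.1]
width: 0.3
```

View pics/wrist8.png

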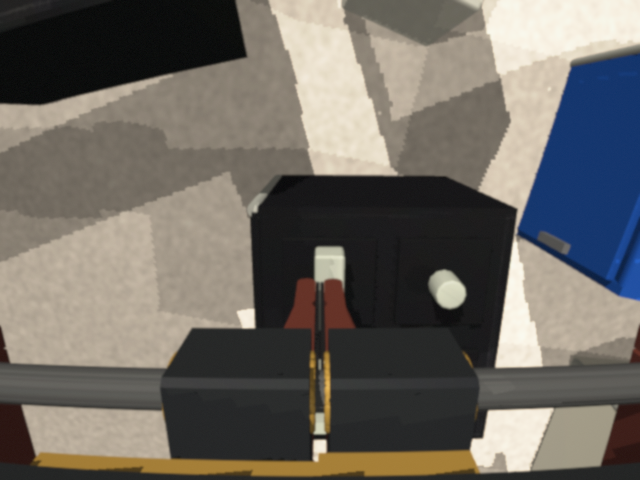

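View pics/scene8.png

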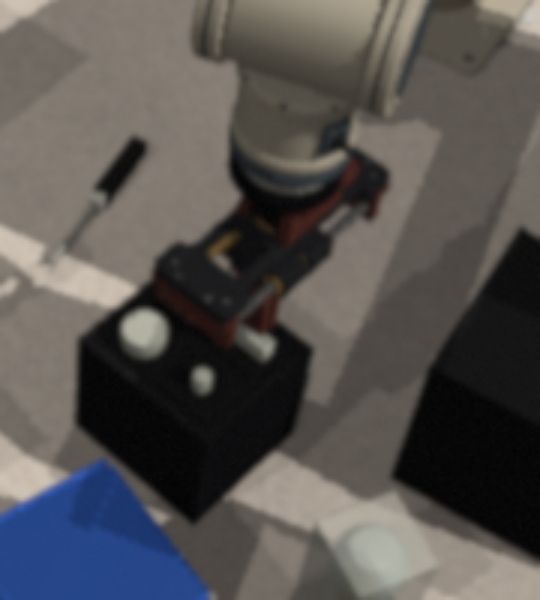

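The fingertips (320,285) are over the bar (330,260). Lowering in small steps.

```bash
python3 -m creep '[{"tx":0,"ty":0,"tz":-4,"rx":0,"ry":0,"rz":0,"fingers":255},{"tx":0,"ty":0,"tz":-8,"rx":0,"ry":0,"rz":0,"fingers":255},{"tx":0,"ty":0,"tz":-10,"rx":0,"ry":0,"rz":0,"fingers":255},{"tx":0,"ty":0,"tz":-12,"rx":0,"ry":0,"rz":0,"fingers":255},{"tx":0,"ty":0,"tz":-12,"rx":0,"ry":0,"rz":0,"fingers":255}]'; python3 -m creep '[{"tx":0,"ty":0,"tz":-1,"rx":0,"ry":0,"rz":0,"fingers":255},{"tx":0,"ty":0,"tz":-2,"rx":0,"ry":0,"rz":0,"fingers":255},{"tx":0,"ty":0,"tz":-2,"rx":0,"ry":0,"rz":0,"fingers":255}]';  python3 -m creep '[{"tx":0,"ty":0,"tz":-1,"rx":0,"ry":0,"rz":0,"fingers":255},{"tx":0,"ty":0,"tz":-2,"rx":0,"ry":0,"rz":0,"fingers":255},{"tx":0,"ty":0,"tz":-2,"rx":0,"ry":0,"rz":0,"fingers":255}]'
```

```text
t: 10.82
ee_pos: [584.2, 127.0, 143.8]
orientation: [-1.124, 1.333, -1.333]
ft_force: [-1.7, -0.4, 1.4]
width: 0.5
t: 11.2
ee_pos: [584.2, 127.1, 141.6]
orientation: [-1.125, 1.333, -1.333]
ft_force: [-1.4, -0.7, 1.6]
width: 0.4
t: 11.58
ee_pos: [584.2, 127.1, 139.6]
orientation: [-1.125, 1.333, -1.333]
ft_force: [-0.1, -0.9, 1.3]
width: 0.3
```

```bash
python3 -m creep '[{"tx":0,"ty":0,"tz":-1,"rx":0,"ry":0,"rz":0,"fingers":255},{"tx":0,"ty":0,"tz":-2,"rx":0,"ry":0,"rz":0,"fingers":255},{"tx":0,"ty":0,"tz":-2,"rx":0,"ry":0,"rz":0,"fingers":255}]'; python3 -m creep '[{"tx":0,"ty":0,"tz":-1,"rx":0,"ry":0,"rz":0,"fingers":255},{"tx":0,"ty":0,"tz":-2,"rx":0,"ry":0,"rz":0,"fingers":255},{"tx":0,"ty":0,"tz":-2,"rx":0,"ry":0,"rz":0,"fingers":255}]'
```

```text
t: 11.95
ee_pos: [584.2, 127.0, 137.6]
orientation: [-1.125, 1.333, -1.333]
ft_force: [-1.2, -0.2, 1.7]
width: 0.7
t: 12.32
ee_pos: [584.2, 127.1, 135.8]
orientation: [-1.124, 1.333, -1.333]
ft_force: [-1.4, -0.2, 4.6]
width: 0.3
```

```bash
python3 -m creep '[{"tx":0,"ty":0,"tz":-1,"rx":0,"ry":0,"rz":0,"fingers":255},{"tx":0,"ty":0,"tz":-1,"rx":0,"ry":0,"rz":0,"fingers":255}]'; python3 -m creep '[{"tx":0,"ty":0,"tz":5,"rx":0,"ry":0,"rz":0,"fingers":255},{"tx":0,"ty":0,"tz":30,"rx":0,"ry":0,"rz":0,"fingers":255},{"tx":0,"ty":0,"tz":68,"rx":0,"ry":0,"rz":0,"fingers":255},{"tx":-40,"ty":-20,"tz":68,"rx":0,"ry":0,"rz":0,"fingers":255},{"tx":-81,"ty":-37,"tz":68,"rx":0,"ry":0,"rz":0,"fingers":255},{"tx":-81,"ty":-37,"tz":68,"rx":0,"ry":0,"rz":0,"fingers":255},{"tx":-81,"ty":-37,"tz":68,"rx":0,"ry":0,"rz":0,"fingers":255}]'
python3 - <<'E'
from h import *
d=ctrl.get_image("wrist"); cv2.imwrite("pics/wrist9.png",d["pixels"][80:340,300:640])
P=[[584.2,126.6,137],[584.2,126.6,129]]
print(proj(d,P).round(0))
E
```

```text
t: 12.58
ee_pos: [584.2, 127.1, 135.0]
orientation: [-1.124, 1.333, -1.333]
ft_force: [-2.1, -0.1, 6.1]
width: 0.6
t: 13.45
ee_pos: [504.1, 90.2, 203.0]
orientation: [-1.123, 1.332, -1.333]
ft_force: [-0.3, 0.1, 0.0]
width: 0.2
[[457. 168.]
 [452. 167.]]
```

View pics/wrist9.png

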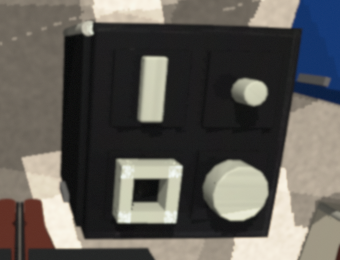

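The bar is clearly lower (side face gone), the other caps are up and the door is still shut. Next, the large disc.

```bash
python3 -m creep '[{"tx":45,"ty":-10,"tz":0,"rx":0,"ry":0,"rz":0,"fingers":255},{"tx":90,"ty":-20,"tz":0,"rx":0,"ry":0,"rz":0,"fingers":255},{"tx":124,"ty":-30,"tz":0,"rx":0,"ry":0,"rz":0,"fingers":255},{"tx":124,"ty":-30,"tz":0,"rx":0,"ry":0,"rz":0,"fingers":255},{"tx":124,"ty":-30,"tz":-30,"rx":0,"ry":0,"rz":0,"fingers":255},{"tx":124,"ty":-30,"tz":-48,"rx":0,"ry":0,"rz":0,"fingers":255},{"tx":124,"ty":-30,"tz":-48,"rx":0,"ry":0,"rz":0,"fingers":255},{"tx":124,"ty":-30,"tz":-48,"rx":0,"ry":0,"rz":0,"fingers":255}]'
python3 - <<'E'
from h import *
d=ctrl.get_image("wrist"); cv2.imwrite("pics/wrist10.png",d["pixels"])
E
```

```text
t: 14.5
ee_pos: [627.5, 60.3, 155.3]
orientation: [-1.124, 1.332, -1.333]
ft_force: [-0.0, -0.5, -0.3]
width: 0.1
```

View pics/wrist10.png

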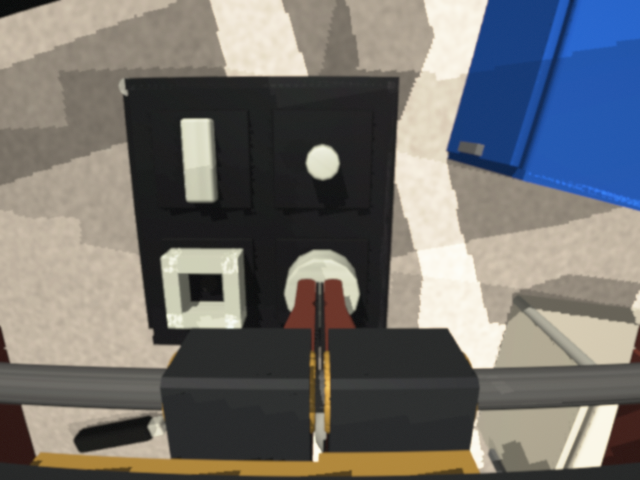

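Centred on the disc (320,285). Pressing.

```bash
python3 -m creep '[{"tx":0,"ty":0,"tz":-4,"rx":0,"ry":0,"rz":0,"fingers":255},{"tx":0,"ty":0,"tz":-8,"rx":0,"ry":0,"rz":0,"fingers":255},{"tx":0,"ty":0,"tz":-10,"rx":0,"ry":0,"rz":0,"fingers":255},{"tx":0,"ty":0,"tz":-12,"rx":0,"ry":0,"rz":0,"fingers":255},{"tx":0,"ty":0,"tz":-13,"rx":0,"ry":0,"rz":0,"fingers":255},{"tx":0,"ty":0,"tz":-13,"rx":0,"ry":0,"rz":0,"fingers":255}]'; python3 -m creep '[{"tx":0,"ty":0,"tz":-1,"rx":0,"ry":0,"rz":0,"fingers":255},{"tx":0,"ty":0,"tz":-2,"rx":0,"ry":0,"rz":0,"fingers":255},{"tx":0,"ty":0,"tz":-2,"rx":0,"ry":0,"rz":0,"fingers":255}]';  python3 -m creep '[{"tx":0,"ty":0,"tz":-1,"rx":0,"ry":0,"rz":0,"fingers":255},{"tx":0,"ty":0,"tz":-2,"rx":0,"ry":0,"rz":0,"fingers":255},{"tx":0,"ty":0,"tz":-2,"rx":0,"ry":0,"rz":0,"fingers":255}]'; python3 -m creep '[{"tx":0,"ty":0,"tz":-1,"rx":0,"ry":0,"rz":0,"fingers":255},{"tx":0,"ty":0,"tz":-1,"rx":0,"ry":0,"rz":0,"fingers":255}]'
```

```text
t: 15.3
ee_pos: [627.1, 60.0, 141.7]
orientation: [-1.125, 1.333, -1.333]
ft_force: [-0.9, 0.0, 2.3]
width: 0.2
t: 15.68
ee_pos: [627.1, 60.0, 139.6]
orientation: [-1.125, 1.333, -1.333]
ft_force: [-2.1, -0.4, 2.2]
width: 0.3
t: 16.05
ee_pos: [627.1, 60.0, 137.5]
orientation: [-1.125, 1.333, -1.333]
ft_force: [-0.4, -0.9, 2.0]
width: 0.1
t: 16.3
ee_pos: [627.1, 60.0, 136.6]
orientation: [-1.125, 1.333, -1.333]
ft_force: [-1.2, -1.0, 1.7]
width: 0.2
```

```bash
python3 -m creep '[{"tx":0,"ty":0,"tz":-1,"rx":0,"ry":0,"rz":0,"fingers":255},{"tx":0,"ty":0,"tz":-1,"rx":0,"ry":0,"rz":0,"fingers":255}]'; python3 -m creep '[{"tx":0,"ty":0,"tz":-1,"rx":0,"ry":0,"rz":0,"fingers":255},{"tx":0,"ty":0,"tz":-1,"rx":0,"ry":0,"rz":0,"fingers":255}]'
```

```text
t: 16.55
ee_pos: [627.2, 60.0, 135.8]
orientation: [-1.124, 1.333, -1.333]
ft_force: [-2.9, -0.5, 3.9]
width: 0.2
t: 16.8
ee_pos: [627.2, 60.1, 135.0]
orientation: [-1.124, 1.333, -1.333]
ft_force: [-3.5, -0.2, 7.1]
width: 0.9
```

At the stop at 7 N. Lift and go above the stub.

```bash
python3 -m creep '[{"tx":0,"ty":0,"tz":5,"rx":0,"ry":0,"rz":0,"fingers":255},{"tx":0,"ty":0,"tz":35,"rx":0,"ry":0,"rz":0,"fingers":255},{"tx":0,"ty":0,"tz":68,"rx":0,"ry":0,"rz":0,"fingers":255},{"tx":5,"ty":28,"tz":68,"rx":0,"ry":0,"rz":0,"fingers":255},{"tx":10,"ty":57,"tz":68,"rx":0,"ry":0,"rz":0,"fingers":255},{"tx":10,"ty":57,"tz":68,"rx":0,"ry":0,"rz":0,"fingers":255},{"tx":10,"ty":57,"tz":45,"rx":0,"ry":0,"rz":0,"fingers":255},{"tx":10,"ty":57,"tz":20,"rx":0,"ry":0,"rz":0,"fingers":255},{"tx":10,"ty":57,"tz":20,"rx":0,"ry":0,"rz":0,"fingers":255},{"tx":10,"ty":57,"tz":20,"rx":0,"ry":0,"rz":0,"fingers":255}]'
python3 - <<'E'
from h import *
d=ctrl.get_image("wrist"); cv2.imwrite("pics/wrist11.png",d["pixels"])
s=ctrl.get_image("scene")["pixels"]; cv2.imwrite("pics/scene11.png",cv2.resize(s[150:350,300:480],None,fx=3,fy=3))
E
```

```text
t: 18.05
ee_pos: [637.6, 116.6, 155.3]
orientation: [-1.124, 1.332, -1.333]
ft_force: [-0.7, 0.1, 0.5]
width: 0.6
```

View pics/wrist11.png

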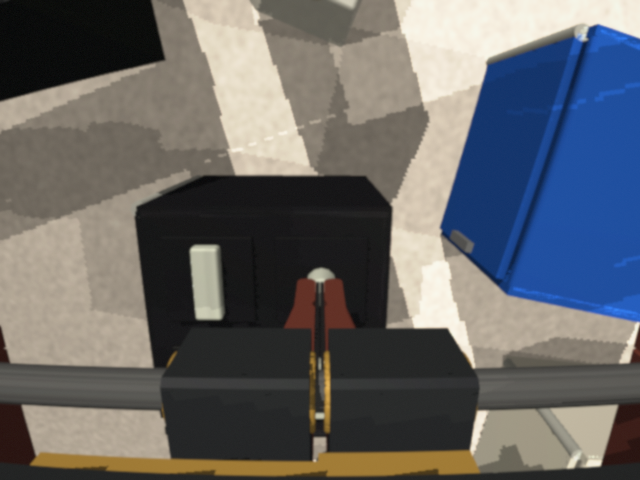

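View pics/scene11.png

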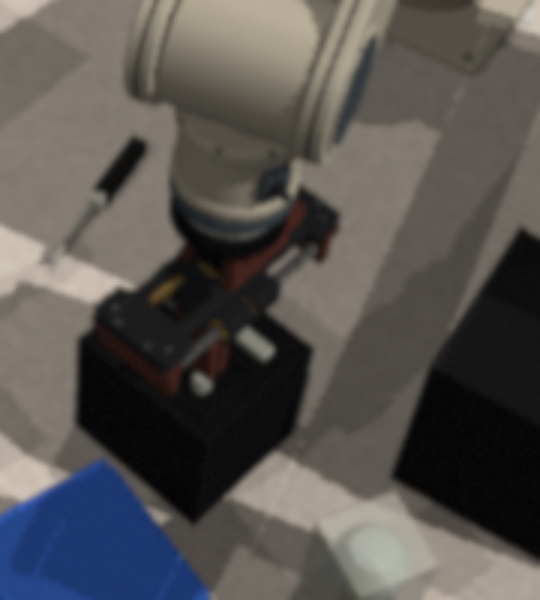

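The stub sits right under the fingertips (320,275). Its outline points up toward the camera, so the finger is centred within a millimetre or two. Pressing.

```bash
python3 -m creep '[{"tx":0,"ty":0,"tz":-4,"rx":0,"ry":0,"rz":0,"fingers":255},{"tx":0,"ty":0,"tz":-8,"rx":0,"ry":0,"rz":0,"fingers":255},{"tx":0,"ty":0,"tz":-10,"rx":0,"ry":0,"rz":0,"fingers":255},{"tx":0,"ty":0,"tz":-12,"rx":0,"ry":0,"rz":0,"fingers":255},{"tx":0,"ty":0,"tz":-13,"rx":0,"ry":0,"rz":0,"fingers":255},{"tx":0,"ty":0,"tz":-13,"rx":0,"ry":0,"rz":0,"fingers":255}]'; python3 -m creep '[{"tx":0,"ty":0,"tz":-1,"rx":0,"ry":0,"rz":0,"fingers":255},{"tx":0,"ty":0,"tz":-2,"rx":0,"ry":0,"rz":0,"fingers":255},{"tx":0,"ty":0,"tz":-2,"rx":0,"ry":0,"rz":0,"fingers":255}]';  python3 -m creep '[{"tx":0,"ty":0,"tz":-1,"rx":0,"ry":0,"rz":0,"fingers":255},{"tx":0,"ty":0,"tz":-2,"rx":0,"ry":0,"rz":0,"fingers":255},{"tx":0,"ty":0,"tz":-3,"rx":0,"ry":0,"rz":0,"fingers":255},{"tx":0,"ty":0,"tz":-3,"rx":0,"ry":0,"rz":0,"fingers":255}]'
```

```text
t: 18.9
ee_pos: [637.1, 117.0, 141.6]
orientation: [-1.125, 1.333, -1.332]
ft_force: [-1.2, -0.0, 1.8]
width: 0.4
t: 19.27
ee_pos: [637.1, 117.0, 139.6]
orientation: [-1.125, 1.333, -1.333]
ft_force: [-1.2, -0.1, 1.9]
width: 0.3
t: 19.77
ee_pos: [637.1, 117.1, 136.6]
orientation: [-1.125, 1.333, -1.333]
ft_force: [-1.8, 0.3, 1.8]
width: 0.3
```

```bash
python3 -m creep '[{"tx":0,"ty":0,"tz":-1,"rx":0,"ry":0,"rz":0,"fingers":255},{"tx":0,"ty":0,"tz":-1,"rx":0,"ry":0,"rz":0,"fingers":255}]'; python3 -m creep '[{"tx":0,"ty":0,"tz":-1,"rx":0,"ry":0,"rz":0,"fingers":255},{"tx":0,"ty":0,"tz":-1,"rx":0,"ry":0,"rz":0,"fingers":255}]'; python3 -m creep '[{"tx":0,"ty":0,"tz":5,"rx":0,"ry":0,"rz":0,"fingers":255},{"tx":0,"ty":0,"tz":35,"rx":0,"ry":0,"rz":0,"fingers":255},{"tx":0,"ty":0,"tz":70,"rx":0,"ry":0,"rz":0,"fingers":255},{"tx":-45,"ty":-10,"tz":70,"rx":0,"ry":0,"rz":0,"fingers":255},{"tx":-90,"ty":-20,"tz":70,"rx":0,"ry":0,"rz":0,"fingers":255},{"tx":-134,"ty":-27,"tz":70,"rx":0,"ry":0,"rz":0,"fingers":255},{"tx":-134,"ty":-27,"tz":70,"rx":0,"ry":0,"rz":0,"fingers":255},{"tx":-134,"ty":-27,"tz":70,"rx":0,"ry":0,"rz":0,"fingers":255}]'
python3 - <<'E'
from h import *
d=ctrl.get_image("wrist"); cv2.imwrite("pics/wrist12.png",d["pixels"])
t=ctrl.get_image("top")["pixels"]; cv2.imwrite("pics/top12.png",t)
E
```

```text
t: 20.02
ee_pos: [637.2, 117.0, 135.8]
orientation: [-1.124, 1.333, -1.333]
ft_force: [-2.2, -1.3, 4.7]
width: 0.2
t: 20.27
ee_pos: [637.2, 117.0, 135.0]
orientation: [-1.124, 1.333, -1.333]
ft_force: [-3.5, -0.7, 6.4]
width: 0.2
t: 21.28
ee_pos: [504.5, 90.2, 205.2]
orientation: [-1.122, 1.331, -1.333]
ft_force: [0.4, 0.4, -0.5]
width: 0.3
```

View pics/wrist12.png

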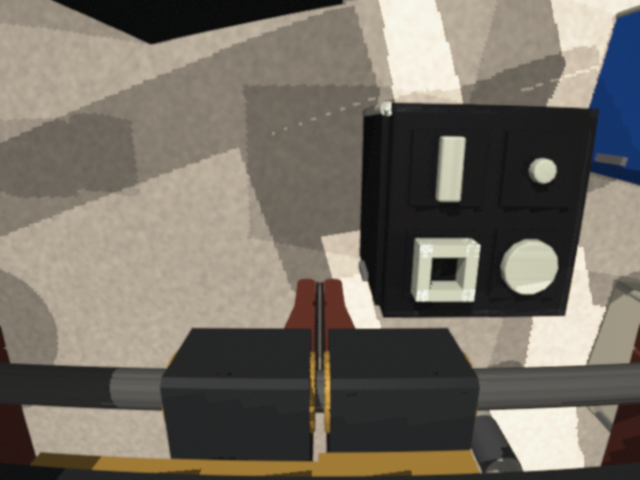

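View pics/top12.png

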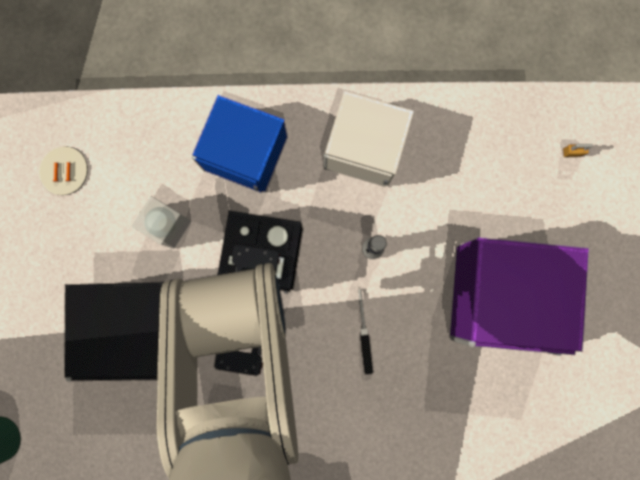

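The bar, disc and stub are now low and the frame is still tall. The door is flush, and the torch (377,243), bulb case (158,218) and screwdriver (365,335) haven't moved. The tool is clear at z=205. Handing in.

Run:
```python
from workcell import ctrl
print(ctrl.close_job(), ctrl.get_obs()["t"])
```

```text
the job is handed in; nothing more can be done
the job is handed in; nothing more can be done
```

I shut the door of the smaller black key box, then pressed the bar, the large disc and the small stub in that order. The job was handed in at about 21.4 s.

- **Door:** I pushed it with closed fingertips until the push force rose steadily, from about 1.5 N to 4.8 N, then went 1 mm further. In the later pictures it lies flush along the front. I judged this by eye and by the force, not by measuring the angle.
- **Buttons:** Each one slid at about 2 N and stopped at the same height, with 6–7 N vertically at the end. The last wrist picture shows all three low and the hollow square still up.
- **Other items:** In the last top picture the torch, the bulb case and the screwdriver are where they started. The tool was clear of everything.
- **Disagreements:** The scene camera put the caps 2–4 mm off the top view, and the two rays to the door's free edge missed each other by 8 mm. I used the top view, and the wrist pictures agreed with it. I first looked at the disc after pressing the stub; before that I relied on its stop height and force.

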